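# Open the terminal cover of a solar charge controller

### The job

Uncover the wiring terminals of the solar charge controller: press down the pad of the red snap tab until the blue terminal cover springs loose, then push the cover forward, away from the controller's case, until it is completely out of its two side rails. Leave it lying flat on the white mounting plate; only press and push with the fingers, without gripping, lifting or forcing the cover, and leave the other things on the bench alone.

Things in the scene. Friction and masses are not known exactly. Their poses are not given: they have to be found in the camera images.
- unit: Solar charge controller on a white mounting plate 400 x 200 x 10 mm, fixed to the bench. Origin: centre of the plate's underside; +x runs along the plate from the grey case to the free end ('forward', the way the cover comes off), y across, z up. Case: x -190 to -47 mm, y +-81 mm, top z 40 mm, nothing tall on it but the snap tab. 5 mm high sockets at y +-85 mm.
- rails_end (a point): Point on the plate's top (z 10 mm) midway between the forward ends of the two grey side rails, at x = +10, y = 0 mm of unit. The rails run along x from -42 to +10 mm at y +-53 to +-64 mm, 9 mm high, and hold the cover's foot flanges down. Ahead of this point the plate is bare for 190 mm. The green terminal strip (x -36 to -6 mm, up to z 25 mm) is under the cover.
- cover: Blue terminal cover, a loose 0.1 kg hood: 80 (x) x 100 (y) x 34 mm high, flat top; foot flanges reach x -40 to +48, y +-57 mm. Origin: centre of its underside; axes as unit. Latched: origin at x -4 to -2, z 10 mm of unit. When freed a sprung plunger kicks it to about x = +5 mm; it stays loose. Out of the rails beyond x = +50 mm; on the plate up to x = +150 mm. Slides with 1 to 3 N.
- rib (a point): Centre of the rear face (towards the case) of the cover's push rib, an upright bar across its top: 64 mm wide (y), 6 thick, 14 high (7 mm below to 7 mm above this point). Push it forward (+x of unit). It lies 27 mm ahead of and 41 mm above the cover's origin. Behind it the top is flat and free for 43 mm (50 mm after the kick), back to the tab's hook, which stands 12 mm above that top.
- tab_pad (a point): Centre of the top of the snap tab's red, grooved finger pad (30 mm in y, 28 mm in x), 60 mm above the bench at rest, at x = -98, y = 0 mm of unit. Press it straight down: it can sink 8.5 mm in all and frees the cover at about 5 mm; 3 N to start, 4 to 6 N to free.
- tab (a joint): Angle (rad) of the red snap tab, a sprung rocker 91 mm long along x over the case's front edge: 0 at rest, its front hook then blocking a 6 mm ridge on the cover; 0.24 with the pad fully down and the hook raised. The cover is freed at about 0.12. After that the hook rests on the ridge (about 0.12) until the cover is pushed on, then springs back to 0.
- screwdriver: Bystander: yellow-handled screwdriver, 190 mm long, 26 mm thick, lying beside the plate. Origin: centre of its underside.
- ferrule_tub: Bystander: small white tub with an orange cap, 44 mm across, 52 mm high, beside the plate. Origin: centre of its underside.
- multimeter: Bystander: black hand-held multimeter lying flat, 165 x 80 x 42 mm. Origin: centre of its underside.
- beaker: Bystander: clear beaker, 70 mm across, 90 mm high. Origin: centre of its underside.
- wash_bottle: Bystander: white plastic wash bottle with a blue cap, 64 mm across, 170 mm high. Origin: centre of its underside.
- eraser: Bystander: white eraser, 55 x 22 x 12 mm. Origin: centre of its underside.

How it is judged:
By the outcome, as a careful person would: the job done as asked, in the order asked, and still so for the second after the job is handed in, with the robot touching nothing.
It also fails if it takes over 40 s, if anything falls off the work surface, if the arm or the gripper's body presses on something with over 40 N, if the wrist force passes 120 N, or if a joint passes its speed limit or range.

### The arm

A 6-joint arm with a two-finger parallel gripper is mounted at the origin on the work surface. World frame = base frame: x ahead of the robot, y to its left, z up, the work surface at z = 0. Lengths are in m, angles in degrees, forces in N, time in s.
With the tool pointing down it reaches from about 0.35 to 0.875 m from the base axis. Payload 4.2 kg.
Tool frame: the origin (TCP) lies between the finger pads; the fingertips stand 11 mm ahead of it and the grasp point (between the pads) lies 8 mm behind it; z points along the fingers, y is the direction in which the jaws open and shut (so a half turn about z gives the same grasp; the last joint's range is limited). The gripper opens to 87 mm and grips with 3 to 60 N. Pads are 19 mm wide; open, the fingers measure 117 mm over their backs; the gripper's body (75 mm by 190 mm) begins 51 mm behind the grasp point.
Start: joints at [81.394, 22.042, 0.453, 0, -68.411, -14.817], TCP at [0.248, 0.573, 0.234] pointing down, gripper open.
Joint ranges: [-179.83, 179.83], [-69.29, 118.12], [-61.27, 80.66], [-181.25, 117.63], [-171.15, -9.14], [-177.46, 177.46]. Speed limits (degrees/s): [159.86, 159.86, 180, 180, 180, 180].

### API

Orientations are given as a 3x3 rotation matrix whose columns are the frame's x, y, z axes.
In Python, from station import sense, capture, get_calibration, finish_job, search_frame, cut_out gives the robot as it stands.
- The arm moves only by the tool arm_command, never from a script. Its argument "rows" is a list of rows, each an object with "fingers": the opening in per cent of the stroke, from 0 (shut) to 100 (fully open); "travel": the shift along the tool's x, y, z in cm, a list of three; "roll": the turn about the tool's z in degrees. A call has 1 to 10 rows; each row is the pose to reach, as a shift and turn from the pose commanded when the call began, along the tool's axes at that moment; what a row does not reach only later rows make up. A row lasts 1/10 s, in which the tool goes at most 50 mm and 8.59 degrees, less where a joint would pass 70% of its speed; a pose out of reach is approached as far as the arm can. A call with a gripper value outside its range is refused whole. The fingers move at their own pace and stop on an object; the grip force is fixed at half the most. Time passes only in rows, so rows that repeat a pose let the fingers close. It gives the time, the measured TCP pose, the force and the opening at its end, in the units of the state.
- sense(): the state, without advancing time (a new reading comes with each control period).
- capture(name): name is "side" or "top" or "wrist"; returns (picture, depth): 420x560x3 uint8, red, green, blue; 420x560 float32, m along the optical axis (not along the pixel's ray), 0 where there is no reading.
- get_calibration(name): a dict with "fov_y" (degrees; the focal length in pixels is half the picture's height over the tangent of half this angle, whatever the lens; pixels are square), "cx", "cy" (the principal point, pixels), "distortion" ([k1, k2, p1, p2, k3] as OpenCV has them; the pictures are not rectified), "origin" and "attitude" of the camera in the world; the wrist camera has in their place "mount" (4x4, takes a point from camera to tool coordinates, whose origin is the TCP and whose axes are the flange's). Camera axes: x right, y down, z forward; pixel columns grow to the right and rows downward; lengths in m; the calibration is good to about 2 mm. A picture is of the moment at which its call begins: read the wrist's pose just before it. get_calibration takes no time and is no camera call.
- finish_job(): hands the job in, once; it reports no verdict.
Trained networks look in the newest picture that a camera, given by its name, has taken for a name from the list of things; names that differ only in an ending like _2 or _b are one class to them, and where a whole thing is asked for, a point or a joint stands for the part that bears it (a point fixed in the world has none). Each returns a list of dicts, best first, with "p" (0 to 1); they miss things now and then, are a little off and sometimes report something else, mostly with a low value. They report only what shows in the picture. A call takes as long as a camera call.
- search_frame(camera, label): "position" ([x, y, z] in m, in world coordinates, good to about 4 mm: the middle of the surface that is visible of it).
- cut_out(camera, label): "mask" (420x560 bool, what is visible of it).
The state is a dict: "time_s": time; "joints": joint angles; "joint_velocities": joint speeds; "effort": joint torques, N m; "tcp_pos": TCP position; "ee_rot": TCP orientation; "wrist_force": force on the tool from outside, world axes, zero at the start; "moment": the same for the moment, N m; "gripper_width": opening from 0.0 (shut) to 1.0 (fully open).
Only numpy, scipy, OpenCV 4.12 (cv2) and the standard library are available. Lean on these libraries where they do the work, as an engineer would, in place of code of your own. Each camera call takes 0.05 s, during which the arm holds its last target. There are 200 camera calls.

## Working session

There is one attempt and no reset: what is moved stays moved. The work goes in short steps, Python scripts to look and compute and a tool call to move; the robot and the scene stay as the last step left them, time stands still between calls to the robot, and variables do not carry over. Pictures are saved under pics/ and viewed, about 8 in all and at most 12, crops included, and the job is handed in when it is done.

Besides the shell and the picture viewer there is one more tool, called by a JSON object that holds its "method" and its "body". arm_command: Moves the arm, as the interface text tells. Its arguments: {"type":"object","properties":{"rows":{"type":"array","items":{"type":"object","properties":{"fingers":{"type":"number"},"travel":{"type":"array","items":{"type":"number"}},"roll":{"type":"number"}}}}},"required":["rows"]}

```bash
mkdir -p pics
cat > h.py <<'E'
import numpy as np, cv2
from station import *
def K(c):
    f=210/np.tan(np.radians(c['fov_y'])/2); return np.array([[f,0,c['cx']],[0,f,c['cy']],[0,0,1]])
def cloud(name,s=None):
    """world points HxWx3 and picture"""
    s=sense(); im,d=capture(name); c=get_calibration(name)
    v,u=np.mgrid[:420,:560]; p=np.stack([u,v],-1).reshape(-1,1,2).astype(np.float64)
    n=cv2.undistortPoints(p,K(c),np.array(c['distortion'],float)).reshape(420,560,2)
    P=np.dstack([n*d[...,None],d])
    if 'mount' in c:
        M=np.array(c['mount']); P=P@M[:3,:3].T+M[:3,3]; R=np.array(s['ee_rot']); t=np.array(s['tcp_pos'])
    else: R=np.array(c['attitude']); t=np.array(c['origin'])
    W=P@R.T+t; W[d==0]=np.nan
    return im,W
def save(im,n): cv2.imwrite('pics/'+n,im[...,::-1])
E
python3 - <<'E'
from h import *
s=sense(); print(s['time_s'],s['tcp_pos'],np.round(s['ee_rot'],3).tolist(),s['gripper_width'],s['wrist_force'])
ims=[]
for n in ['top','side']:
    im,W=cloud(n); ims.append(im); np.save(n+'.npy',W)
    for l in ['tab_pad','rib','cover','rails_end','unit','tab']:
        print(n,l,[(np.round(r['position'],3).tolist(),round(r['p'],2)) for r in search_frame(n,l)[:2]])
    print(get_calibration(n)['origin'])
save(ims[0],'top.png');save(ims[1],'side.png')
E
```

```text
0.0 [0.24819072 0.57296733 0.23244591] [[0.918, -0.398, -0.001], [-0.398, -0.918, -0.002], [0.0, 0.002, -1.0]] 1.0016510964960923 [-0.06721549 -0.13589489  0.27760451]
top tab_pad [([0.544, -0.005, 0.058], 0.58)]
top rib [([0.546, -0.515, 0.037], 0.58)]
top cover [([0.596, 0.049, 0.043], 0.9)]
top rails_end [([0.582, 0.041, 0.01], 0.79)]
top unit [([0.581, 0.043, 0.01], 0.61)]
top tab [([0.546, 0.0, 0.059], 0.54)]
[ 0.31398923 -0.0177613   1.46196964]
side tab_pad [([0.545, -0.001, 0.056], 0.69)]
side rib [([0.604, 0.027, 0.052], 0.6), ([0.538, 0.0, 0.055], 0.16)]
side cover [([0.605, 0.032, 0.044], 0.84)]
side rails_end [([0.564, -0.018, 0.013], 0.89), ([0.467, 0.469, 0.081], 0.17)]
side unit [([0.564, -0.016, 0.012], 0.69)]
side tab [([0.539, 0.0, 0.056], 0.68)]
[ 0.47238446 -0.98869793  0.83770475]
```

View pics/top.png

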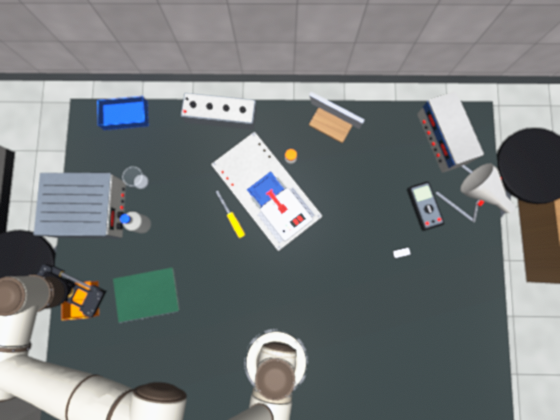

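View pics/side.png

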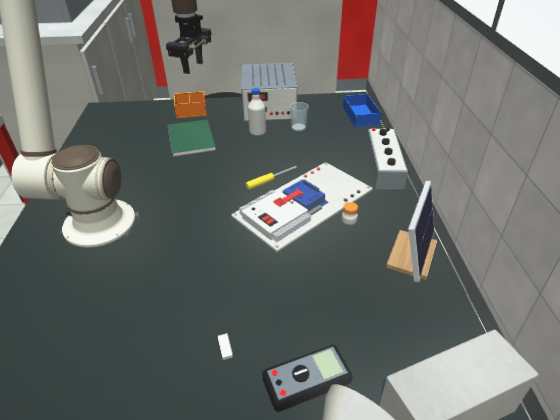

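The top view shows the unit at about (267,190). The case is lower right and the free end upper left, so forward is world +x+y at roughly 39°. The screwdriver is at (230,215) and the tub at (291,156). The side view agrees. Next I'll fit the plate frame.

```bash
cat > fit.py <<'E'
from h import *
W=np.load('top.npy'); 
m=np.zeros((420,560),bool); m[120:260,205:328]=1
z=W[...,2]; print('bench z',np.nanmedian(z[260:330,330:380]), 'plate z',np.nanmedian(z[150:170,235:250]))
capture('top')
r=cut_out('top','unit'); print([(round(a['p'],2),int(a['mask'].sum())) for a in r])
im,_=capture('top')
white=(z>.004)&m
n,lab,st,_=cv2.connectedComponentsWithStats(white.astype(np.uint8)); k=lab[165,245]; M=(lab==k)
for nm,mm in [('depth',M),('net',r[0]['mask'])]+([('pale',(im.min(-1)>140)&m)]):
    mm=mm&np.isfinite(z)
    pts=W[mm]; rect=cv2.minAreaRect((pts[:,:2]*1000).astype(np.float32)); print(nm,mm.sum(),rect)
def near(u,v): return W[v,u]
# blue cover, red tab
hsv=cv2.cvtColor(im,cv2.COLOR_RGB2HSV)
red=((hsv[...,0]<8)|(hsv[...,0]>172))&(hsv[...,1]>130)&m&(z>.045)
blue=(hsv[...,0]>100)&(hsv[...,0]<125)&(hsv[...,1]>130)&m&(z>.03)
for nm,mm in [('red',red),('blue',blue)]:
    p=W[mm]; print(nm,len(p),p.mean(0),np.percentile(p[:,2],[5,50,95]),cv2.minAreaRect((p[:,:2]*1000).astype(np.float32)))
E
python3 fit.py
```

```text
bench z 8.698452819921876e-06 plate z 0.010572439316429483
[(0.94, 5305)]
depth 5944 ((603.8856811523438, 50.206146240234375), (417.14385986328125, 223.50172424316406), 38.25358963012695)
net 5288 ((601.7578125, 47.36930847167969), (404.73388671875, 205.20794677734375), 38.776123046875)
pale 5434 ((615.5153198242188, 65.21588134765625), (483.9314880371094, 305.2607727050781), 50.394901275634766)
red 103 [ 0.53987555 -0.00434384  0.05776968] [0.04764922 0.05827308 0.06382816] ((526.9940795898438, -18.087371826171875), (146.5770263671875, 34.10710906982422), 49.76969909667969)
blue 516 [0.59778318 0.04693183 0.04524975] [0.03945219 0.04478983 0.05467442] ((595.68359375, 44.481719970703125), (76.49908447265625, 99.55728149414062), 37.49391174316406)
```

{"method": "arm_command", "body": {"rows": [{"fingers":0,"travel":[48.8,42.9,0],"roll":118.4},{"fingers":0,"travel":[48.8,42.9,0],"roll":118.4},{"fingers":0,"travel":[48.8,42.9,0],"roll":118.4},{"fingers":0,"travel":[48.8,42.9,0],"roll":118.4},{"fingers":0,"travel":[48.8,42.9,0],"roll":118.4},{"fingers":0,"travel":[48.8,42.9,0],"roll":118.4},{"fingers":0,"travel":[48.8,42.9,0],"roll":118.4},{"fingers":0,"travel":[48.8,42.9,0],"roll":118.4},{"fingers":0,"travel":[48.8,42.9,0],"roll":118.4},{"fingers":0,"travel":[48.8,42.9,0],"roll":118.4}]}}

```text
time_s: 1.85
tcp_pos: [0.4623, 0.1194, 0.2341]
ee_rot: [[-0.337, -0.942, 0.001], [-0.942, 0.337, 0.001], [-0.001, -0.001, -1.0]]
wrist_force: [1.1, 1.0, 0.2]
gripper_width: 0.17
```

```bash
cat > go.py <<'E'
import sys
from h import *
def rel(target,yaw_y):
    """shift (cm, tool axes) and roll to put TCP at target with tool y at world angle yaw_y (mod 180)"""
    s=sense(); R=np.array(s['ee_rot']); t=np.array(s['tcp_pos'])
    a=np.degrees(np.arctan2(R[1,1],R[0,1])); d=(yaw_y-a+90)%180-90
    print('t',round(s['time_s'],2),'tcp',np.round(t,4),'yawy',round(a,1),'F',np.round(s['wrist_force'],2),'j6',np.round(s['joints'],1)[5],'tilt',np.round(R[:,2],3))
    print('travel',np.round(R.T@(np.array(target)-t)*100,2),'roll',round(-d,2))
if __name__=='__main__': rel([float(v) for v in sys.argv[1:4]],float(sys.argv[4]))
E
python3 go.py .5255 -.0137 .234 128.6
```

```text
t 1.85 tcp [0.4623 0.1194 0.2341] yawy 160.3 F [1.13 1.04 0.2 ] j6 -53.7 tilt [ 0.001  0.001 -1.   ]
travel [ 1.041e+01 -1.044e+01  1.000e-02] roll 31.71
```

{"method": "arm_command", "body": {"rows": [{"fingers":0,"travel":[10.2,-10.2,0],"roll":31},{"fingers":0,"travel":[10.2,-10.2,0],"roll":31},{"fingers":0,"travel":[10.2,-10.2,0],"roll":31},{"fingers":0,"travel":[10.2,-10.2,0],"roll":31},{"fingers":0,"travel":[10.2,-10.2,0],"roll":31},{"fingers":0,"travel":[10.2,-10.2,0],"roll":31}]}}

```text
time_s: 2.45
tcp_pos: [0.524, -0.0086, 0.2336]
ee_rot: [[-0.769, -0.64, -0.0], [-0.64, 0.769, 0.0], [-0.0, 0.0, -1.0]]
wrist_force: [0.0, 0.1, 0.7]
gripper_width: 0.007
```

```bash
python3 go.py .5255 -.0137 .234 128.6
cat > w.py <<'E'
import sys
from h import *
im,W=cloud('wrist'); np.save('wrist.npy',W); save(im,sys.argv[1])
for l in ['tab_pad','rib','cover','unit']:
    r=search_frame('wrist',l)[:2]; print(l,[(np.round(a['position'],4).tolist(),round(a['p'],2)) for a in r])
hsv=cv2.cvtColor(im,cv2.COLOR_RGB2HSV); z=W[...,2]
red=((hsv[...,0]<8)|(hsv[...,0]>172))&(hsv[...,1]>130)&(z>.05)&(z<.075)
blue=(hsv[...,0]>100)&(hsv[...,0]<125)&(hsv[...,1]>130)&(z>.03)&(z<.07)
for nm,mm in [('red',red),('blue',blue),('bluerib',blue&(z>.05))]:
    p=W[mm]
    if len(p)>20: print(nm,len(p),p.mean(0).round(4),np.percentile(p[:,2],[5,50,95]).round(4),cv2.minAreaRect((p[:,:2]*1000).astype(np.float32)))
E
python3 w.py w1.png
```

```text
t 2.45 tcp [ 0.524  -0.0086  0.2336] yawy 129.8 F [0.   0.06 0.67] j6 -67.0 tilt [-0.  0. -1.]
travel [ 0.21 -0.49 -0.04] roll 1.16
tab_pad [([0.5346, -0.0063, 0.0567], 0.61)]
rib [([0.5782, 0.0237, 0.0413], 0.93)]
cover [([0.5811, 0.0213, 0.0448], 0.68)]
unit [([0.5081, -0.0252, 0.037], 0.79)]
red 1521 [ 0.5371 -0.0046  0.0585] [0.055  0.0593 0.0617] ((543.27001953125, 0.5565147399902344), (84.49698638916016, 29.323944091796875), 38.88188552856445)
blue 2428 [0.5793 0.0263 0.0435] [0.0373 0.0438 0.0459] ((581.4016723632812, 30.938182830810547), (44.357940673828125, 99.94322967529297), 39.24861145019531)
bluerib 39 [0.5751 0.0267 0.0504] [0.05   0.0504 0.0509] ((575.4200439453125, 26.399398803710938), (7.24080228805542, 33.081729888916016), 42.437347412109375)
```

View pics/w1.png

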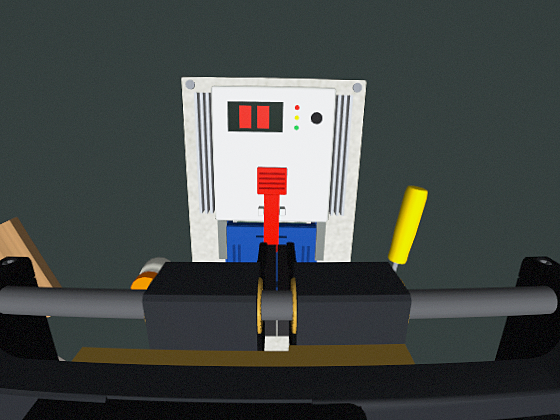

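The wrist view shows the red pad at columns 257–287, rows 168–193. The shut fingers are at (277,290) and the blue cover is behind the hook. Now I'll measure the pad's world position and the case's heading.

Run:
```python
import numpy as np,cv2
W=np.load('wrist.npy')
im=cv2.imread('pics/w1.png'); hsv=cv2.cvtColor(im,cv2.COLOR_BGR2HSV);z=W[...,2]
red=((hsv[...,0]<8)|(hsv[...,0]>172))&(hsv[...,1]>130)&(z>.05)
m=red.copy(); m[:166]=0; m[195:]=0; m[:,:254]=0;m[:,290:]=0
p=W[m]; print('pad',len(p),p.mean(0),p[:,2].max(),cv2.minAreaRect((p[:,:2]*1000).astype(np.float32)))
m=(z>.034)&(z<.045)&(hsv[...,1]<60); m[225:]=0; m[:,:205]=0;m[:,345:]=0
n,l,st,c=cv2.connectedComponentsWithStats(m.astype(np.uint8)); k=1+st[1:,4].argmax()
p=W[l==k]; print('case',len(p),st[k],cv2.minAreaRect((p[:,:2]*1000).astype(np.float32)),np.median(p[:,2]))
```

```text
pad 797 [ 0.52146133 -0.01725394  0.06054758] 0.06277599657116972 ((521.57861328125, -16.934967041015625), (28.766510009765625, 29.323944091796875), 38.88188552856445)
case 13684 [  211    86   125   136 13684] ((505.43780517578125, -29.797882080078125), (143.25131225585938, 126.98702239990234), 39.096466064453125) 0.03991442874226732
```

```bash
python3 go.py .5215 -.0170 .080 129
```

```text
t 2.7 tcp [ 0.524  -0.0079  0.2338] yawy 129.8 F [-0.73 -0.57 -0.53] j6 -67.1 tilt [ 0.  0. -1.]
travel [ 0.78 -0.53 15.38] roll 0.76
```

{"method": "arm_command", "body": {"rows": [{"fingers":0,"travel":[0.78,-0.53,5],"roll":0.8},{"fingers":0,"travel":[0.78,-0.53,9],"roll":0.8},{"fingers":0,"travel":[0.78,-0.53,12],"roll":0.8},{"fingers":0,"travel":[0.78,-0.53,14],"roll":0.8},{"fingers":0,"travel":[0.78,-0.53,15.1],"roll":0.8},{"fingers":0,"travel":[0.78,-0.53,15.4],"roll":0.8},{"fingers":0,"travel":[0.78,-0.53,15.4],"roll":0.8},{"fingers":0,"travel":[0.78,-0.53,15.4],"roll":0.8}]}}

```text
time_s: 3.5
tcp_pos: [0.5225, -0.0175, 0.0808]
ee_rot: [[-0.779, -0.628, 0.002], [-0.628, 0.779, 0.0], [-0.002, -0.001, -1.0]]
wrist_force: [0.3, 0.4, 0.3]
gripper_width: 0.008
```

```bash
python3 go.py .5215 -.0170 .0635 129
```

```text
t 3.5 tcp [ 0.5225 -0.0175  0.0808] yawy 128.9 F [0.35 0.38 0.29] j6 -67.0 tilt [ 0.002  0.    -1.   ]
travel [0.05 0.1  1.73] roll -0.13
```

{"method": "arm_command", "body": {"rows": [{"fingers":0,"travel":[0,0,0.7],"roll":0},{"fingers":0,"travel":[0,0,0.9],"roll":0},{"fingers":0,"travel":[0,0,1.1],"roll":0},{"fingers":0,"travel":[0,0,1.3],"roll":0},{"fingers":0,"travel":[0,0,1.5],"roll":0},{"fingers":0,"travel":[0,0,1.6],"roll":0},{"fingers":0,"travel":[0,0,1.65],"roll":0},{"fingers":0,"travel":[0,0,1.65],"roll":0}]}}

```text
time_s: 4.3
tcp_pos: [0.5202, -0.019, 0.0643]
ee_rot: [[-0.779, -0.627, -0.003], [-0.627, 0.779, -0.002], [0.003, 0.0, -1.0]]
wrist_force: [-5.6, -4.7, 15.1]
gripper_width: 0.003
```

```bash
python3 go.py .5215 -.0170 .0635 129
cat > cov.py <<'E'
from h import *
import sys
o=np.array([.5975,.0448]);a=np.radians(39);R=np.array([[np.cos(a),np.sin(a)],[-np.sin(a),np.cos(a)]])
for n in sys.argv[1:]:
    im,W=cloud(n); hsv=cv2.cvtColor(im,cv2.COLOR_RGB2HSV); z=W[...,2]
    U=(W[...,:2]-o)@R.T*1000
    b=(hsv[...,0]>100)&(hsv[...,0]<125)&(hsv[...,1]>130)&(z>.03)&(z<.065)&(abs(U[...,1])<80)&(U[...,0]>-80)&(U[...,0]<220)
    p=U[b]; print(n,len(p),'x 1..99%',np.percentile(p[:,0],[1,50,99]).round(1),'y',np.percentile(p[:,1],[1,50,99]).round(1)); save(im,n+'_last.png')
    b&=z>.05; p=U[b]; print(' rib x',np.percentile(p[:,0],[2,50,98]).round(1)) if len(p)>8 else 0
    r=search_frame(n,'cover'); print([(((np.array(q['position'][:2])-o)@R.T*1000).round(1),round(q['p'],2)) for q in r[:1]])
E
python3 cov.py top side
```

```text
t 4.3 tcp [ 0.5202 -0.019   0.0643] yawy 128.8 F [-5.61 -4.71 15.08] j6 -67.0 tilt [-0.003 -0.002 -1.   ]
travel [-0.22  0.08  0.07] roll -0.15
top 142 x 1..99% [14.8 33.4 42.8] y [-48.4 -17.9  38. ]
 rib x [16.3 37.1 41.1]
[]
side 205 x 1..99% [-32.7   5.6  40.7] y [-51.5 -34.5  -6. ]
[(array([  6.6, -36.5]), 0.56)]
```

Run:
```python
import cv2,numpy as np
a=cv2.imread('pics/side.png')[150:260,220:390];b=cv2.imread('pics/side_last.png')[150:260,220:390]
cv2.imwrite('pics/cmp.png',cv2.resize(np.vstack([a,b]),None,fx=2.7,fy=2.7,interpolation=cv2.INTER_CUBIC))
```

```text
(no output)
```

View pics/cmp.png

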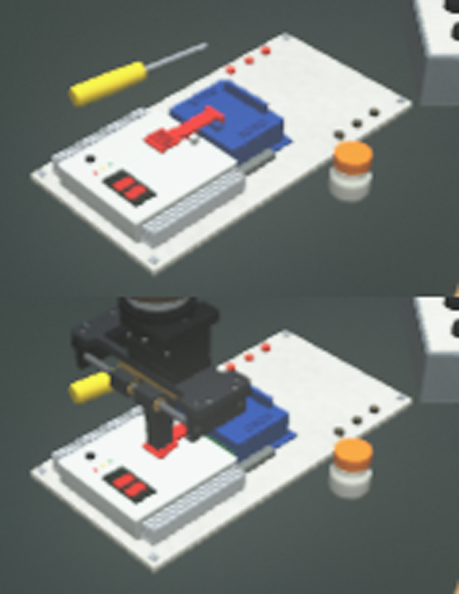

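The cover has sprung forward: the gap to the case now shows and its flange corner has shifted. I'll lift off straight up and re-check.

{"method": "arm_command", "body": {"rows": [{"fingers":0,"travel":[0,0,-1],"roll":0},{"fingers":0,"travel":[0,0,-3],"roll":0},{"fingers":0,"travel":[0,0,-6],"roll":0},{"fingers":0,"travel":[4,0,-10],"roll":0},{"fingers":0,"travel":[9,0,-14],"roll":0},{"fingers":0,"travel":[10,0,-14],"roll":0},{"fingers":0,"travel":[10,0,-14],"roll":0},{"fingers":0,"travel":[10,0,-14],"roll":0}]}}

```text
time_s: 5.3
tcp_pos: [0.444, -0.0804, 0.2035]
ee_rot: [[-0.779, -0.627, 0.002], [-0.627, 0.779, 0.001], [-0.002, -0.001, -1.0]]
wrist_force: [0.2, 0.6, -0.8]
gripper_width: 0.004
```

```bash
python3 cov.py wrist top side; python3 go.py .609 .0541 .09 129
python3 - <<'E'
import cv2,numpy as np
b=cv2.imread('pics/side_last.png')[130:260,200:390]
cv2.imwrite('pics/cmp2.png',np.hstack([cv2.resize(b,(570,390),interpolation=cv2.INTER_CUBIC)]))
E
```

```text
wrist 58 x 1..99% [-27.9 -24.6  -8.3] y [-15.8 -10.9  11.9]
[]
top 538 x 1..99% [-31.2   8.8  42.2] y [-48.2   2.3  49.5]
 rib x [-19.7  36.1  40.7]
[(array([9.2, 3.7]), 0.93)]
side 403 x 1..99% [-33.4   8.1  39.6] y [-50.8 -14.4  44. ]
 rib x [31.2 33.9 35.9]
[(array([  2.6, -16.1]), 0.82)]
t 5.6 tcp [ 0.444  -0.0801  0.2022] yawy 128.9 F [ 0.14 -0.16  0.07] j6 -61.6 tilt [-0.002 -0.    -1.   ]
travel [-21.29   0.08  11.19] roll -0.13
```

View pics/wrist_last.png

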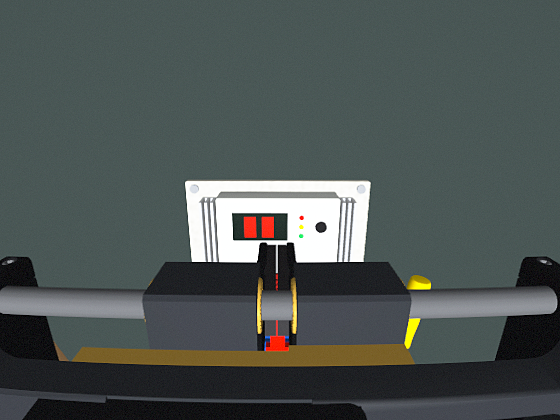

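The gripper hides the cover in the wrist view. Top and side both put the cover's x at about +5 mm with the rib's rear face at about 31 mm, so it is freed. Next I go above the flat top behind the rib and descend.

{"method": "arm_command", "body": {"rows": [{"fingers":0,"travel":[-5,0.1,0],"roll":0},{"fingers":0,"travel":[-10,0.1,0],"roll":0},{"fingers":0,"travel":[-15,0.1,0],"roll":0},{"fingers":0,"travel":[-19,0.1,2],"roll":0},{"fingers":0,"travel":[-21,0.1,5],"roll":0},{"fingers":0,"travel":[-21.3,0.1,8],"roll":0},{"fingers":0,"travel":[-21.3,0.1,10],"roll":0},{"fingers":0,"travel":[-21.3,0.1,11.2],"roll":0},{"fingers":0,"travel":[-21.3,0.1,11.2],"roll":0},{"fingers":0,"travel":[-21.3,0.1,11.2],"roll":0}]}}

```text
time_s: 6.6
tcp_pos: [0.6096, 0.0539, 0.0916]
ee_rot: [[-0.779, -0.627, 0.001], [-0.627, 0.779, -0.0], [-0.001, -0.001, -1.0]]
wrist_force: [0.2, 0.0, 0.5]
gripper_width: 0.003
```

```bash
python3 go.py .609 .0541 .060 129
```

```text
t 6.6 tcp [0.6096 0.0539 0.0916] yawy 128.9 F [0.2  0.02 0.53] j6 -71.4 tilt [ 0.001 -0.    -1.   ]
travel [0.04 0.05 3.16] roll -0.14
```

{"method": "arm_command", "body": {"rows": [{"fingers":0,"travel":[0,0,1],"roll":0},{"fingers":0,"travel":[0,0,2],"roll":0},{"fingers":0,"travel":[0,0,2.6],"roll":0},{"fingers":0,"travel":[0,0,3.0],"roll":0},{"fingers":0,"travel":[0,0,3.0],"roll":0}]}}

```text
time_s: 7.1
tcp_pos: [0.6085, 0.0536, 0.0603]
ee_rot: [[-0.779, -0.627, -0.001], [-0.627, 0.779, -0.0], [0.001, 0.0, -1.0]]
wrist_force: [-0.4, 0.0, -0.2]
gripper_width: 0.002
```

```bash
python3 go.py .681 .1124 .060 129
```

```text
t 7.1 tcp [0.6085 0.0536 0.0603] yawy 128.8 F [-0.4   0.03 -0.16] j6 -71.4 tilt [-0.001 -0.    -1.   ]
travel [-9.33  0.03  0.02] roll -0.17
```

{"method": "arm_command", "body": {"rows": [{"fingers":0,"travel":[-0.5,0,0],"roll":0},{"fingers":0,"travel":[-1,0,0],"roll":0},{"fingers":0,"travel":[-1.5,0,0],"roll":0},{"fingers":0,"travel":[-2,0,0],"roll":0},{"fingers":0,"travel":[-2.5,0,0],"roll":0},{"fingers":0,"travel":[-3,0,0],"roll":0},{"fingers":0,"travel":[-3.5,0,0],"roll":0},{"fingers":0,"travel":[-4,0,0],"roll":0}]}}

```text
time_s: 7.9
tcp_pos: [0.6405, 0.0793, 0.061]
ee_rot: [[-0.779, -0.627, 0.0], [-0.627, 0.779, 0.0], [-0.0, -0.0, -1.0]]
wrist_force: [-1.2, -0.2, 1.1]
gripper_width: 0.001
```

```bash
python3 go.py .681 .1124 .060 129; python3 cov.py side
```

```text
t 7.9 tcp [0.6405 0.0793 0.061 ] yawy 128.8 F [-1.24 -0.25  1.09] j6 -72.6 tilt [ 0.  0. -1.]
travel [-5.23  0.04  0.1 ] roll -0.16
side 442 x 1..99% [-1.3 32.1 72.6] y [-51.8 -11.8  43.3]
 rib x [ 8.  43.9 67.3]
[(array([ 29.4, -14.4]), 0.82)]
```

The cover is sliding, with its centre now near +36 mm and about 1 N of force. I'll push on.

{"method": "arm_command", "body": {"rows": [{"fingers":0,"travel":[-0.6,0,0],"roll":0},{"fingers":0,"travel":[-1.2,0,0],"roll":0},{"fingers":0,"travel":[-1.8,0,0],"roll":0},{"fingers":0,"travel":[-2.4,0,0],"roll":0},{"fingers":0,"travel":[-3,0,0],"roll":0},{"fingers":0,"travel":[-3.6,0,0],"roll":0},{"fingers":0,"travel":[-4.2,0,0],"roll":0},{"fingers":0,"travel":[-4.7,0,0],"roll":0},{"fingers":0,"travel":[-5.1,0,0],"roll":0},{"fingers":0,"travel":[-5.2,0,0],"roll":0}]}}

```text
time_s: 9.0
tcp_pos: [0.681, 0.1118, 0.061]
ee_rot: [[-0.779, -0.627, 0.0], [-0.627, 0.779, -0.0], [-0.0, -0.0, -1.0]]
wrist_force: [0.6, -0.3, 0.3]
gripper_width: 0.0
```

{"method": "arm_command", "body": {"rows": [{"fingers":0,"travel":[0.4,0,0],"roll":0},{"fingers":0,"travel":[0.8,0,0],"roll":0},{"fingers":0,"travel":[0.8,0,-2],"roll":0},{"fingers":0,"travel":[0.8,0,-5],"roll":0},{"fingers":0,"travel":[2,0,-10],"roll":0},{"fingers":0,"travel":[6,0,-14],"roll":0},{"fingers":0,"travel":[11,0,-16],"roll":0},{"fingers":0,"travel":[16,0,-16],"roll":0},{"fingers":0,"travel":[20,0,-16],"roll":0},{"fingers":0,"travel":[20,0,-16],"roll":0}]}}

```text
time_s: 10.0
tcp_pos: [0.5192, -0.017, 0.2218]
ee_rot: [[-0.781, -0.624, -0.002], [-0.624, 0.781, 0.001], [0.001, 0.002, -1.0]]
wrist_force: [1.7, -0.2, 0.8]
gripper_width: 0.008
```

```bash
python3 cov.py top side; python3 go.py .681 .1124 .060 129
python3 - <<'E'
import cv2,numpy as np
f=lambda n,r:cv2.resize(cv2.imread(n)[r],None,fx=2,fy=2,interpolation=cv2.INTER_CUBIC)
cv2.imwrite('pics/end.png',np.hstack([f('pics/side_last.png',np.s_[110:270,210:400]),f('pics/top_last.png',np.s_[110:270,200:340])]))
E
```

```text
top 374 x 1..99% [ 63.3 102.3 126. ] y [-49.1 -10.1  48.1]
 rib x [ 81.9 119.9 124.1]
[(array([99.7, -7.2]), 0.62)]
side 454 x 1..99% [ 50.9  88.6 124.9] y [-51.3  -8.3  42.6]
 rib x [ 60.8 117.4 123.9]
[(array([ 83.2, -12.3]), 0.84)]
t 10.2 tcp [ 0.5256 -0.0136  0.2215] yawy 128.8 F [ 0.35  0.49 -0.02] j6 -67.4 tilt [ 0.002  0.    -1.   ]
travel [-19.99   0.08  16.17] roll -0.16
```

View pics/end.png

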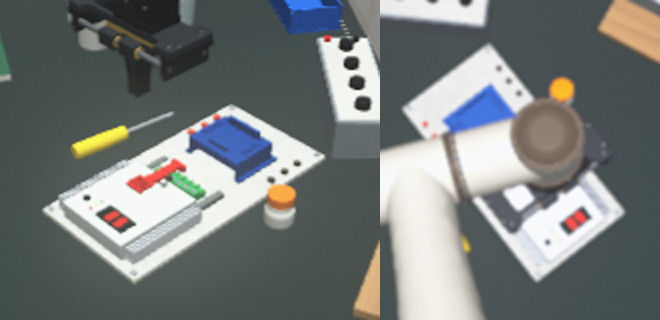

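The cover lies flat on the plate at x≈+88 mm, clear of the rails. The green terminals show, the tab is back at rest, and the tub and screwdriver haven't moved.

```bash
python3 -c "
from station import *
print(finish_job())"
```

```text
the job is handed in; nothing more can be done
None
```

The wiring terminals are uncovered and the job is handed in, after about 10 s of robot time.

- **Tab:** I pressed the red pad down about 7 mm with shut fingers. The cover sprang loose to about x = +5 mm.
- **Cover:** I pushed its rib forward at 50–60 mm/s, with about 1 N measured partway. The fingers then backed off and lifted clear.
- **Final position:** The last side picture shows the cover flat on the plate at about x = +88 mm. That is past the 50 mm needed to clear the rails and well short of the 150 mm limit.
- **Surroundings:** In the last pictures the green terminals are in view and the tab looks back at rest. The tub and screwdriver are where they were, and the arm is clear of everything.

**Checks that disagreed:**
- The force on the pad was about 15 N upward and 7 N sideways at the end of the press. That is more than the expected 4–6 N, but well under the limits.
- The last top view gave a cover position about 12 mm further forward (roughly x = +100 mm) because the arm partly hid the cover. I relied on the side view, and both put the cover out of the rails and on the plate.

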